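# Rinse cup onto the drying post

### The arm

A 6-joint arm with a two-finger parallel gripper is mounted at the origin on a cart in front of the work surface, level with it; the furniture and walls round the work are solid. World frame = base frame: x ahead of the robot, y to its left, z up, the work surface at z = 0. Lengths are in mm, angles in rad, forces in N, time in s.
With the tool pointing down it reaches from about 300 to 850 mm from the base axis. Payload 4.2 kg.
Tool frame: the origin (TCP) lies on the front face of the gripper's body, between the roots of the fingers; the fingertips stand 78 mm ahead of it and the grasp point (between the pads) lies 60 mm ahead of it; z points along the fingers, y is the line along which they close (so a half turn about z gives the same grasp; the last joint's range is limited). The gripper opens to 91 mm and grips with 3 to 60 N. Pads are 32 mm wide; open, the fingers measure 118 mm over their backs; the gripper's body (76 mm by 178 mm) begins 60 mm behind the grasp point.
Start: joints at [-1.171, 0.32, 1.565, -0, 1.257, -0.02], TCP at [234.359, -525.081, 292.276] pointing down, gripper open.
Joint ranges: [-3.11, 3.11], [-0.84, 2.01], [0.21, 2.61], [-1.34, 4.49], [0.05, 2.63], [-2.56, 2.56]. Speed limits (rad/s): [2.57, 2.57, 3.14, 3.14, 3.14, 3.14].

### API

Orientations are given as a 3x3 rotation matrix whose columns are the frame's x, y, z axes.
In Python, from rig import status, cams, robot gives the robot as it stands. The module is installed in compiled form; this text tells all that it offers.
- The arm moves only by the tool send_rows, never from a script. Its argument "series" is a list of rows, each a list of 3 entries, a list of its own where there are three numbers: the shift along the tool's x, y, z each as a share of 20 mm, from -1 to 1, then the turn about the tool's z as a share of 0.1 rad, from -1 to 1, then the opening in per cent of the stroke, from 0 (shut) to 100 (fully open). In form: [[[dx, dy, dz], yaw, hand], ...]. A call has 1 to 10 rows; each row shifts and turns the commanded pose from where the row before left it, along the tool's axes as they then stand; what a row does not reach is not made up. A row lasts 1/10 s, in which the tool goes at most 50 mm and 8.59 degrees, less where a joint would pass 70% of its speed; a pose out of reach is approached as far as the arm can. A call with a number of a shift or a turn outside -1 to 1 is refused whole. A call with a gripper value outside its range is refused whole. The fingers move at their own pace and stop on an object; the grip force is fixed at half the most. Time passes only in rows, so rows that do not move let the fingers close. It gives the time, the measured TCP pose, the force, the opening and the grip force at its end, in the units of the state.
- status.get_state(): the state, without advancing time (a new reading comes with each control period).
- cams.grab_frame(name): name is "scene" or "top" or "wrist"; returns the picture (384x512x3 uint8, red, green, blue); there is no depth.
- cams.camera_params(name): a dict with "intrinsics" (3x3 intrinsics, pixels), "world_from_camera" (4x4, takes a point from camera to world coordinates); the wrist camera has in their place "hand_eye" (4x4, takes a point from camera to tool coordinates, whose origin is the TCP and whose axes are the flange's). Camera axes: x right, y down, z forward; pixel columns grow to the right and rows downward; lengths in mm; the calibration is good to about 2 mm. A picture is of the moment at which its call begins: read the wrist's pose just before it. camera_params takes no time and is no camera call.
- robot.hand_in(): hands the job in; it is judged then, once.
The state is a dict: "time_s": time; "qpos": joint angles; "joint_vel": joint speeds; "joint_efforts": joint torques, N m; "position": TCP position; "tcp_rot": TCP orientation; "contact_force": force on the tool from outside, world axes, zero at the start; "wrist_torque": the same for the moment, N m; "width": opening from 0.0 (shut) to 1.0 (fully open); "grasp_force": force on a finger pad.
Only numpy, scipy, OpenCV 4.12 (cv2) and the standard library are available. Lean on these libraries where they do the work, as an engineer would, in place of code of your own. Each camera call takes 0.05 s, during which the arm holds its last target. There are 200 camera calls.

### The job

Take the metal rinse cup out of its sloping cradle, turn it mouth down and lower it over the upright post of the drying stand until its rim rests flat on the stand's ribs, then let go. Do not let the cup drop onto the stand, and leave the tin, pliers, scissors and clipper where they lie.

Things in the scene. Friction and masses are not known exactly. Their poses are not given: they have to be found in the camera images.
- cup: Bare-metal straight cup, no handle: 110 mm long, 60 mm outside, 54 mm inside diameter, 106 mm deep, closed end chamfered over 6 mm, 0.1 to 0.21 kg. Origin: centre of the closed end's outside; z axis along the centre line to the mouth. It starts in the cradle, mouth to the robot's right, 20 degrees below level. Its sides are free for a 60 mm wide grasp about 32 mm from the closed end.
- cup_mouth (a point): Centre of the cup's mouth, in the plane of the rim, 110 mm from the cup's origin; axes as the cup's.
- cradle: Fixed dark steel plate 56 x 118 x 8 mm with two sloping wire rails under the cup (within 24 mm of its centre line) and a 50 mm wide stop plate at the low edge of its rim. Origin under the centre, on the table; -y is level, to the low end, to the robot's right within 30 degrees. Cup's centre line: closed end 88 mm high at y = +53 mm, mouth 50 mm high at y = -50 mm. It lifts out straight up.
- stand: Fixed drying stand: round dark foot, 92 mm diameter, 12 mm high; four grey radial ribs on it, tops 20 mm above the table, from 15 to 43 mm off centre; upright grey post in the middle, 28 mm diameter, domed tip 95 mm above the table. Origin under the centre, on the table, z up. It stands to the left of the cradle.
- stand_seat (a point): Point on the post's axis at the height of the ribs' tops (20 mm above the table), where the centre of the mouth of a seated cup is, give or take the play of 13 mm. Around the work: a fixed bench grinder 260 mm high to the right of the cradle (from 0.08 m left of the robot's midline), a vice 110 mm high near the left front corner, wall and lamp mast on the left, the lamp's arm 0.65 m up.
- paste_tin: Bystander: flat round tin, 60 mm diameter, 24 mm high, origin under its centre.
- pliers: Bystander: combination pliers lying flat, 56 x 168 x 13 mm, origin under the centre.
- scissors: Bystander: scissors lying flat, 66 x 158 x 9 mm, origin under the centre.
- clipper: Bystander: grey hair clipper lying, 46 x 174 x 38 mm, origin under the centre.

How it is judged:
By the outcome, as a careful person would: the job done as asked, in the order asked, and still so for the second after the job is handed in, with the robot touching nothing.
It also fails if it takes over 40 s, if anything falls off the work surface, if the arm or the gripper's body presses on something with over 40 N, if the wrist force passes 120 N, or if a joint passes its speed limit or range.

## Working session

There is one attempt and no reset: what is moved stays moved. The work goes in short steps, Python scripts to look and compute and a tool call to move; the robot and the scene stay as the last step left them, time stands still between calls to the robot, and variables do not carry over. Pictures are saved under pics/ and viewed, at most 10 in all, crops included, and the job is handed in when it is done.

Besides the shell and the picture viewer there is one more tool, called after "Emit:" in YAML: its name, and indented under it one key for each argument. send_rows: Moves the arm, as the interface text tells. Its arguments: {"type":"object","properties":{"series":{"type":"array","items":{"type":"array"}}},"required":["series"]}

```bash
mkdir -p pics; python3 - <<'E'
from rig import status,cams
import cv2,numpy as np
np.set_printoptions(precision=4,suppress=True)
s=status.get_state();print(s)
for n in("scene","top"):
    cv2.imwrite(f"pics/{n}0.png",cams.grab_frame(n)[:,:,::-1]);print(cams.camera_params(n))
print(cams.camera_params("wrist"))
E
```

```text
{'time_s': 0.0, 'qpos': array([-1.171 ,  0.3203,  1.5657, -0.    ,  1.2574, -0.02  ]), 'joint_vel': array([ 0.0013,  0.0001, -0.0025,  0.0019, -0.0024,  0.0002]), 'joint_efforts': array([  0.0009, -41.2459, -23.1972,   0.0731,   0.0456,  -0.0002]), 'position': array([ 234.2092, -524.7493,  291.42  ]), 'tcp_rot': array([[ 0.9132,  0.4076, -0.0007],
       [ 0.4076, -0.9132,  0.0016],
       [ 0.    , -0.0017, -1.    ]]), 'contact_force': array([0.1312, 0.2233, 0.2777]), 'wrist_torque': array([ 0.0227, -0.0502, -0.0206]), 'grasp_force': 0.0, 'width': 1.0021980480170256}
{'intrinsics': array([[387.9741,   0.    , 260.8734],
       [  0.    , 387.9741, 190.2099],
       [  0.    ,   0.    ,   1.    ]]), 'world_from_camera': array([[   0.5935,    0.4071,   -0.6943, 1157.8116],
       [   0.8048,   -0.2914,    0.5171, -325.2315],
       [   0.0082,   -0.8657,   -0.5006,  578.0964],
       [   0.    ,    0.    ,    0.    ,    1.    ]])}
{'intrinsics': array([[423.4973,   0.    , 253.9095],
       [  0.    , 423.4973, 183.5928],
       [  0.    ,   0.    ,   1.    ]]), 'world_from_camera': array([[  -0.0113,   -0.9907,    0.1358,  370.4417],
       [  -0.9998,    0.0134,    0.0143,  153.655 ],
       [  -0.016 ,   -0.1356,   -0.9906, 1226.1587],
       [   0.    ,    0.    ,    0.    ,    1.    ]])}
{'intrinsics': array([[268.8097,   0.    , 253.4298],
       [  0.    , 268.8097, 191.1211],
       [  0.    ,   0.    ,   1.    ]]), 'hand_eye': array([[  0.0012,  -0.9716,  -0.2366,  65.9409],
       [  1.    ,   0.0012,   0.0002,  -0.8779],
       [  0.0001,  -0.2366,   0.9716, -92.3451],
       [  0.    ,   0.    ,   0.    ,   1.    ]])}
```

View pics/scene0.png

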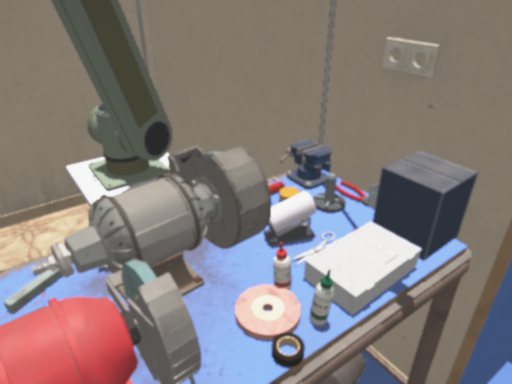

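View pics/top0.png

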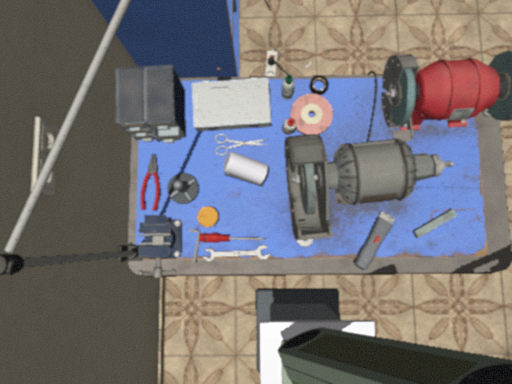

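The top view shows the cup near pixel (246,169) with its mouth to the right, the stand at (184,188), the tin at (207,216), the pliers at (150,182) and the scissors at (240,145). The lamp arm crosses the upper left corner.

```bash
cat > h.py <<'E'
import numpy as np
from rig import status,cams
np.set_printoptions(precision=3,suppress=True)
def ray(cp,uv,T=None):
    K=np.array(cp["intrinsics"]);T=np.array(cp["world_from_camera"]) if T is None else T
    return T[:3,3],T[:3,:3]@np.linalg.inv(K)@np.array([uv[0],uv[1],1.])
def onz(n,uv,z):
    o,d=ray(cams.camera_params(n),uv);return o+d*(z-o[2])/d[2]
def proj(cp,P,T=None):
    T=np.array(cp["world_from_camera"]) if T is None else T
    c=(np.asarray(P)-T[:3,3])@T[:3,:3];q=c@np.array(cp["intrinsics"]).T;return q[...,:2]/q[...,2:]
def wristT(s):
    A=np.eye(4);A[:3,:3]=s["tcp_rot"];A[:3,3]=s["position"];return A@np.array(cams.camera_params("wrist")["hand_eye"])
E
python3 - <<'E'
from h import *
import cv2
for nm,uv,z in [("cup closed top",(229,165),90),("cupmouth",(265,174),60),("stand tip",(181,187),95),("foot",(185,188),6),("lamp a",(10,262),650),("lamp b",(128,0),650),("tin",(207,216),24),("grinder left",(287,140),260),("grinder wheel low",(290,237),200),("blackbox",(182,138),0),("whitebox r",(270,128),50)]:
    print(nm,onz("top",uv,z))
a=cv2.imread("pics/top0.png")[130:250,120:320];b=cv2.imread("pics/scene0.png")[140:270,240:400]
a=cv2.resize(a,(600,360),interpolation=2)
cv2.imwrite("pics/tc.png",a)
E
```

```text
cup closed top [578.326 237.442  90.   ]
cupmouth [556.915 139.302  60.   ]
stand tip [518.918 367.04   95.   ]
foot [527.508 372.113   6.   ]
lamp a [346.933 492.892 650.   ]
lamp b [723.861 343.695 650.   ]
tin [444.166 305.356  24.   ]
grinder left [604.521  89.266 260.   ]
grinder wheel low [380.55   83.293 200.   ]
blackbox [678.345 383.759   0.   ]
whitebox r [691.179 122.945  50.   ]
```

View pics/tc.png

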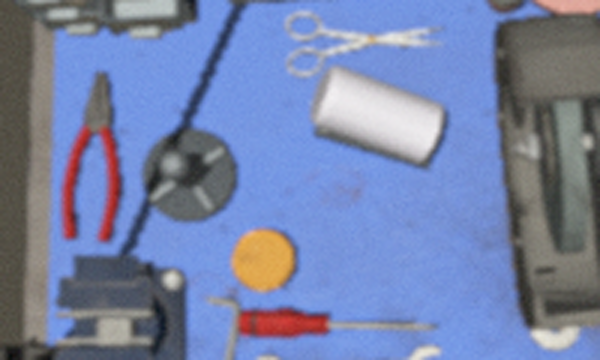

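The crop (3x, offset (120,130)) shows the cup corners at about (333,68), (314,130), (444,102) and (428,165). The stand foot centre is at (190,175) and the post tip at (173,163).

```bash
cat >> h.py <<'E'
import cv2
from scipy.optimize import minimize
th=np.linspace(0,2*np.pi,48,endpoint=False)
def cup_pts(o,a):  # origin, axis to mouth
    u=np.cross(a,[0,0,1.]);u/=np.linalg.norm(u);v=np.cross(a,u)
    return np.vstack([o+a*h+r*(np.cos(th)[:,None]*u+np.sin(th)[:,None]*v) for h,r in((0,24),(6,30),(110,30))])
def cradle_cup(x,y,psi):
    yh=np.array([-np.sin(psi),np.cos(psi),0]);c=np.array([x,y,0])
    o=c+53*yh+[0,0,88];m=c-50*yh+[0,0,50];a=(m-o)/np.linalg.norm(m-o);return o,a,m
def hullmask(uv,sh=(384,512)):
    m=np.zeros(sh,np.uint8);h=cv2.convexHull(np.round(uv*16).astype(np.int32));cv2.fillConvexPoly(m,h,1,cv2.LINE_8,4);return m>0
E
python3 - <<'E'
from h import *
def mask(im,box):
    h=cv2.cvtColor(im,cv2.COLOR_BGR2HSV);m=((h[...,1]<60)&(h[...,2]>125)).astype(np.uint8)
    z=np.zeros_like(m);x0,y0,x1,y1=box;z[y0:y1,x0:x1]=m[y0:y1,x0:x1]
    n,l,s,c=cv2.connectedComponentsWithStats(z);k=1+np.argmax(s[1:,4]);print(s[k]);return l==k
M={}
for n,b in(("top",(215,145,275,192)),("scene",(266,185,320,245))):
    M[n]=mask(cv2.imread(f"pics/{n}0.png"),b)
def cost(p,ns=("top","scene")):
    t=0
    for n in ns:
        h=hullmask(proj(cams.camera_params(n),cup_pts(*cradle_cup(p[0],p[1],p[2]/100)[:2])))
        t+=1-(h&M[n]).sum()/(h|M[n]).sum()
    return t
for ns in(("top",),("scene",),("top","scene")):
    r=min((minimize(cost,[567,188,g],args=(ns,),method="Nelder-Mead",options=dict(initial_simplex=[[567,188,g],[587,188,g],[567,208,g],[567,188,g+12]])) for g in(-25,-12)),key=lambda r:r.fun);print(ns,r.x,r.fun)
# stand: dark tip in scene view & ring
for n,uv in(("top",(183.3,188.3)),):print(onz(n,uv,12))
im=cv2.imread("pics/scene0.png")[150:250,250:380];cv2.imwrite("pics/sc.png",cv2.resize(im,(780,600),interpolation=2))
E
```

```text
[224 152  44  32 890]
[ 269  186   51   45 1277]
('top',) [574.471 194.297 -33.385] 0.07023060796645697
('scene',) [570.635 202.836 -32.319] 0.13104988830975428
('top', 'scene') [574.527 195.367 -27.597] 0.26428367503524075
[525.925 375.968  12.   ]
```

View pics/sc.png

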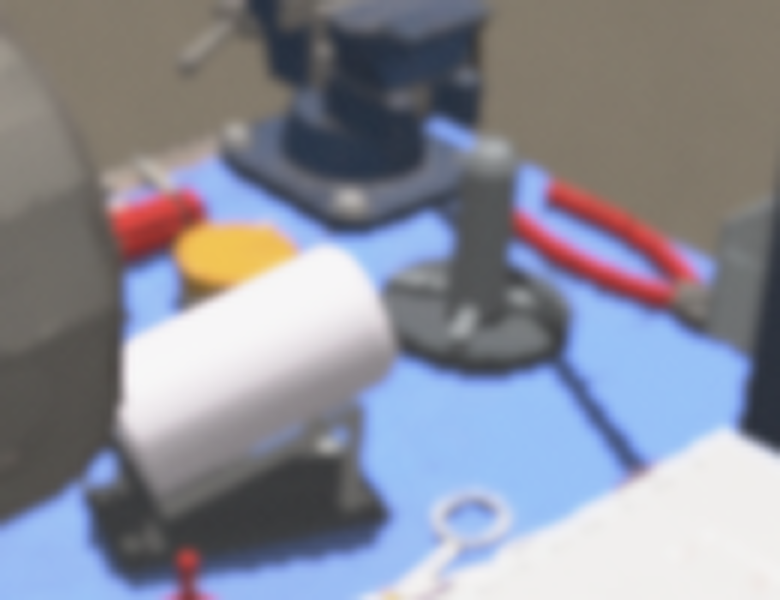

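Emit:
send_rows:
  series:
    - [[0,0,-1],-1,100]
    - [[0,0,-1],-1,100]
    - [[0,0,-1],-1,100]
    - [[0,0,-1],-1,100]
    - [[0,0,-1],-1,100]
    - [[0,0,-1],-1,100]
    - [[0,0,-1],-1,100]
    - [[0,0,0],-1,100]

```text
time_s: 0.9
position: [234.6, -525.6, 435.0]
tcp_rot: [[0.34, 0.94, 0.002], [0.94, -0.34, -0.005], [-0.004, 0.003, -1.0]]
contact_force: [-0.9, -0.2, -0.5]
width: 1.0
grasp_force: 0.0
```

Emit:
send_rows:
  series:
    - [[0.93,0.37,0],0,100]
    - [[0.93,0.37,0],0,100]
    - [[0.93,0.37,0],0,100]
    - [[0.93,0.37,0],0,100]
    - [[0.93,0.37,0],0,100]
    - [[0.93,0.37,0],0,100]
    - [[0.93,0.37,0],0,100]
    - [[0.93,0.37,0],0,100]
    - [[0.93,0.37,0],0,100]
    - [[0.93,0.37,0],0,100]

```text
time_s: 1.9
position: [368.2, -375.1, 431.8]
tcp_rot: [[0.344, 0.939, -0.001], [0.939, -0.344, 0.001], [0.0, -0.001, -1.0]]
contact_force: [-0.0, 0.2, 0.1]
width: 1.001
grasp_force: 0.0
```

Emit:
send_rows:
  series:
    - [[0.93,0.37,0],0,100]
    - [[0.93,0.37,0],0,100]
    - [[0.93,0.37,0],0,100]
    - [[0.93,0.37,0],0,100]
    - [[0.93,0.37,0],0,100]
    - [[0.93,0.37,0],0,100]
    - [[0.93,0.37,0],0,100]
    - [[0.93,0.37,0],0,100]
    - [[0.93,0.37,0],0,100]
    - [[0.93,0.37,0],0,100]

```text
time_s: 2.9
position: [501.6, -225.9, 431.8]
tcp_rot: [[0.344, 0.939, -0.001], [0.939, -0.344, 0.0], [0.0, -0.001, -1.0]]
contact_force: [0.5, -0.2, -0.3]
width: 0.999
grasp_force: 0.0
```

Emit:
send_rows:
  series:
    - [[0.93,0.37,0],0,100]
    - [[0.93,0.37,0],0,100]
    - [[0.93,0.37,0],0,100]
    - [[0.93,0.37,0],0,100]
    - [[0.93,0.37,0],0,100]
    - [[0.93,0.37,0],0,100]
    - [[0.93,0.37,0],0,100]
    - [[0.93,0.37,0],0,100]
    - [[0.93,0.37,0],0,100]
    - [[0.93,0.37,0],0,100]

```text
time_s: 3.9
position: [635.7, -76.3, 432.1]
tcp_rot: [[0.344, 0.939, -0.0], [0.939, -0.344, -0.0], [-0.0, -0.0, -1.0]]
contact_force: [-0.3, -0.1, 0.4]
width: 0.999
grasp_force: 0.0
```

Emit:
send_rows:
  series:
    - [[0.34,0.94,0],0,100]
    - [[0.34,0.94,0],0,100]
    - [[0.34,0.94,0],0,100]
    - [[0.34,0.94,0],0,100]
    - [[0.34,0.94,0],0,100]
    - [[0.34,0.94,0],0,100]
    - [[0.34,0.94,0],0,100]
    - [[0.34,0.94,0],0,100]
    - [[0.34,0.94,0],0,100]
    - [[0.34,0.94,0],0,100]

```text
time_s: 4.9
position: [833.8, -77.2, 430.7]
tcp_rot: [[0.344, 0.939, 0.001], [0.939, -0.344, -0.0], [0.0, 0.001, -1.0]]
contact_force: [34.3, -3.4, 67.6]
width: 0.998
grasp_force: 0.0
```

Emit:
send_rows:
  series:
    - [[0.34,0.94,0],0,100]
    - [[0.34,0.94,0],0,100]
    - [[0.34,0.94,0],0,100]
    - [[0.34,0.94,0],0,100]
    - [[0.34,0.94,0],0,100]

```text
time_s: 5.4
position: [870.2, -72.7, 398.0]
tcp_rot: [[0.343, 0.937, 0.059], [0.939, -0.344, -0.005], [0.015, 0.057, -0.998]]
contact_force: [0.9, -0.7, 0.2]
width: 1.002
grasp_force: 0.0
```

Emit:
send_rows:
  series:
    - [[0.34,0.94,0],0,100]
    - [[0.34,0.94,0],0,100]
    - [[0.34,0.94,0],0,100]
    - [[0,0,0],0,100]

```text
time_s: 5.8
position: [890.7, -69.7, 377.0]
tcp_rot: [[0.342, 0.935, 0.089], [0.939, -0.343, -0.008], [0.024, 0.086, -0.996]]
contact_force: [1.1, -0.2, 0.1]
width: 0.996
grasp_force: 0.0
```

```bash
python3 -c "
from h import *
s=status.get_state();print(s['qpos'],s['position'],s['contact_force'],s['joint_vel'])"
```

```text
[-0.091  0.942  0.215  0.001  1.896  0.26 ] [890.749 -69.745 376.958] [ 1.065 -0.234  0.115] [-0.002 -0.012 -0.01   0.001  0.025 -0.001]
```

Emit:
send_rows:
  series:
    - [[-0.34,-0.94,0],0,100]
    - [[-0.34,-0.94,0],0,100]
    - [[-0.34,-0.94,0],0,100]
    - [[-0.34,-0.94,0],0,100]

```text
time_s: 6.2
position: [809.6, -69.8, 372.3]
tcp_rot: [[0.343, 0.935, 0.092], [0.939, -0.344, -0.008], [0.024, 0.089, -0.996]]
contact_force: [0.1, -0.8, 0.7]
width: 0.998
grasp_force: 0.0
```

Pushing past the reach limit tilts the tool for good, so I'll keep clear of that limit. My plan is to grip the cup, pivot it in the grip by pressing its low lip against the post, and then lower it. Next I move above the cradle.

Emit:
send_rows:
  series:
    - [[0.6,-0.96,-0.13],0,100]
    - [[0.6,-0.96,-0.13],0,100]
    - [[0.6,-0.96,-0.13],0,100]
    - [[0.6,-0.96,-0.13],0,100]
    - [[0.6,-0.96,-0.13],0,100]
    - [[0.6,-0.96,-0.13],0,100]
    - [[0.6,-0.96,-0.13],0,100]
    - [[0.6,-0.96,-0.13],0,100]
    - [[0.6,-0.96,-0.13],0,100]
    - [[0.6,-0.96,-0.13],0,100]

```text
time_s: 7.2
position: [669.4, 109.8, 384.5]
tcp_rot: [[0.343, 0.935, 0.092], [0.939, -0.344, -0.007], [0.025, 0.089, -0.996]]
contact_force: [0.4, 0.6, 0.0]
width: 1.001
grasp_force: 0.0
```

Emit:
send_rows:
  series:
    - [[0.6,-0.96,-0.13],0,100]
    - [[0.6,-0.96,-0.13],0,100]
    - [[0.6,-0.96,-0.13],0,100]
    - [[0.6,-0.96,-0.13],0,100]
    - [[0.6,-0.96,-0.13],0,100]
    - [[0.6,-0.96,-0.13],0,100]
    - [[0,0,0],0,100]

```text
time_s: 7.9
position: [584.1, 218.4, 392.2]
tcp_rot: [[0.34, 0.936, 0.092], [0.94, -0.341, -0.006], [0.026, 0.088, -0.996]]
contact_force: [0.5, -0.2, 0.6]
width: 1.001
grasp_force: 0.0
```

```bash
python3 - <<'E'
from h import *
s=status.get_state();print(s['position'],s['tcp_rot'],s['contact_force'],s['qpos'])
im=cams.grab_frame("wrist")[:,:,::-1];np.save("w1.npy",np.hstack([s['position'],s['tcp_rot'].ravel()]))
cv2.imwrite("pics/w1.png",im)
cp=cams.camera_params("wrist");T=wristT(s)
o,a,m=cradle_cup(574.5,194.5,-.33);print(proj(cp,np.array([o,m,[526,376,12],[519,367,95]]),T))
E
```

```text
[584.138 218.389 392.167] [[ 0.34   0.936  0.092]
 [ 0.94  -0.341 -0.006]
 [ 0.026  0.088 -0.996]] [ 0.495 -0.178  0.589] [ 0.355  0.323  1.315 -0.038  1.42   0.707]
[[234.538 158.792]
 [236.122 217.756]
 [167.406  92.99 ]
 [151.403  92.486]]
```

View pics/w1.png

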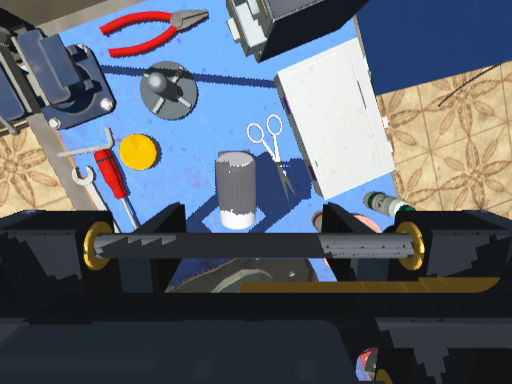

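The wrist view shows the cup from about (235,155) at the closed end to (237,230) at the mouth. The stand foot is at (169,91) with the post tip near (156,83).

```bash
python3 - <<'E'
from h import *
im=cv2.imread("pics/w1.png");hsv=cv2.cvtColor(im,cv2.COLOR_BGR2HSV)
z=np.load("w1.npy");s=dict(position=z[:3],tcp_rot=z[3:].reshape(3,3));cp=cams.camera_params("wrist");T=wristT(s)
g=(hsv[...,1]<90).astype(np.uint8)
def comp(box,k=3):
    m=np.zeros_like(g);x0,y0,x1,y1=box;m[y0:y1,x0:x1]=g[y0:y1,x0:x1];m=cv2.morphologyEx(cv2.morphologyEx(m,cv2.MORPH_OPEN,np.ones((k,k))),cv2.MORPH_CLOSE,np.ones((5,5)))
    n,l,st,c=cv2.connectedComponentsWithStats(m);k=1+np.argmax(st[1:,4]);print(st[k]);return l==k
def disk(x,y,z,r):return np.c_[x+r*np.cos(th),y+r*np.sin(th),0*th+z]
iou=lambda a,b:1-(a&b).sum()/(a|b).sum()
Mc=comp((200,135,270,236),7);Ms=comp((130,50,210,125))
fc=lambda p:iou(hullmask(proj(cp,cup_pts(*cradle_cup(p[0],p[1],p[2]/100)[:2]),T)),Mc)
def smodel(p):
    f=hullmask(proj(cp,np.vstack([disk(*p,0,46),disk(*p,12,46)]),T))
    return f|hullmask(proj(cp,np.vstack([disk(*p,12,14),disk(*p,81,14),disk(*p,91,10),disk(*p,95,3)]),T))
fs=lambda p:iou(smodel(p),Ms)
r=minimize(fc,[574,194,-33],method="Nelder-Mead",options=dict(initial_simplex=[[574,194,-33],[586,194,-33],[574,206,-33],[574,194,-23]]));print(r.x,r.fun)
q=minimize(fs,[524,374],method="Nelder-Mead",options=dict(initial_simplex=[[524,374],[534,374],[524,384]]));print(q.x,q.fun)
o,a,m=cradle_cup(r.x[0],r.x[1],r.x[2]/100);gp=o+32*a;print("cup o",o,"a",a,"grasp",gp)
R=s["tcp_rot"];print("TCP goal",gp-60*R[:,2],"tool delta",R.T@(gp-60*R[:,2]-s["position"]),"axis in tool",R.T@a)
v=im.copy()
for M,c in((hullmask(proj(cp,cup_pts(o,a),T)),(0,255,0)),(smodel(q.x),(0,0,255))):
    cv2.drawContours(v,cv2.findContours(M.astype(np.uint8),0,2)[0],-1,c,1)
cv2.imwrite("pics/w1o.png",cv2.resize(v[40:250,100:300],(762,800-0) if 0 else (570,600)))
E
```

```text
[ 215  151   41   79 2836]
[ 140   61   57   59 2597]
[576.446 195.095 -31.387] 0.02742103436306842
[529.747 378.35 ] 0.07645803698435283
cup o [592.81  245.506  88.   ] a [-0.29  -0.892 -0.346] grasp [583.54  216.951  76.924]
TCP goal [578.042 217.287 136.671] tool delta [ -9.756 -27.826 253.865] axis in tool [-0.946  0.003  0.323]
```

View pics/w1o.png

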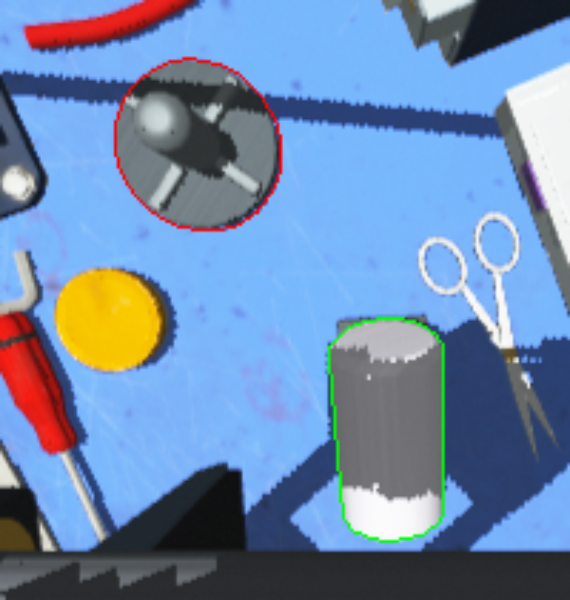

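The green and red overlays match the cup and the stand foot closely. I'll descend and grip.

Emit:
send_rows:
  series:
    - [[-0.24,-0.7,1],0,100]
    - [[-0.24,-0.7,1],0,100]
    - [[0,0,1],0,100]
    - [[0,0,1],0,100]
    - [[0,0,1],0,100]
    - [[0,0,1],0,100]
    - [[0,0,1],0,100]
    - [[0,0,1],0,100]
    - [[0,0,1],0,100]
    - [[0,0,0.8],0,100]

```text
time_s: 8.95
position: [574.3, 214.5, 191.7]
tcp_rot: [[0.344, 0.935, 0.09], [0.939, -0.344, -0.008], [0.023, 0.087, -0.996]]
contact_force: [0.1, 0.3, -0.1]
width: 0.999
grasp_force: 0.0
```

Emit:
send_rows:
  series:
    - [[0,0,0.8],0,100]
    - [[0,0,0.8],0,100]
    - [[0,0,0.8],0,100]
    - [[0,0,0.5],0,100]
    - [[0,0,0],0,100]

```text
time_s: 9.45
position: [578.5, 214.3, 133.5]
tcp_rot: [[0.344, 0.935, 0.087], [0.939, -0.344, -0.009], [0.022, 0.085, -0.996]]
contact_force: [-0.6, -0.3, 1.1]
width: 0.998
grasp_force: 0.0
```

Emit:
send_rows:
  series:
    - [[0,0,0],0,0]
    - [[0,0,0],0,0]
    - [[0,0,0],0,0]
    - [[0,0,0],0,0]
    - [[0,0,0],0,0]

```text
time_s: 9.95
position: [578.6, 215.2, 135.3]
tcp_rot: [[0.343, 0.935, 0.09], [0.939, -0.343, -0.007], [0.024, 0.087, -0.996]]
contact_force: [-0.4, -0.3, 1.8]
width: 0.645
grasp_force: 30.0
```

Emit:
send_rows:
  series:
    - [[0.01,0.04,-0.5],0,0]
    - [[0.02,0.09,-1],0,0]
    - [[0.02,0.09,-1],0,0]
    - [[0.02,0.09,-1],0,0]
    - [[0.02,0.09,-1],0,0]
    - [[0,0,-1],-1,0]
    - [[0,0,-1],-1,0]
    - [[0,0,-1],-1,0]
    - [[0,0,-1],-1,0]
    - [[0,0,0],-1,0]

```text
time_s: 10.95
position: [572.1, 215.7, 308.9]
tcp_rot: [[-0.152, 0.984, 0.095], [0.988, 0.153, -0.005], [-0.02, 0.094, -0.995]]
contact_force: [0.1, -0.2, -1.3]
width: 0.65
grasp_force: 30.0
```

Emit:
send_rows:
  series:
    - [[0,0,0],-1,0]
    - [[0,0,0],-1,0]
    - [[0,0,0],-1,0]
    - [[0,0,0],-1,0]
    - [[0,0,0],-1,0]
    - [[0,0,0],-1,0]
    - [[0,0,0],-1,0]
    - [[0,0,0],-1,0]
    - [[0,0,0],-1,0]
    - [[0,0,0],-1,0]

```text
time_s: 11.95
position: [571.1, 215.2, 305.3]
tcp_rot: [[-0.91, 0.404, 0.089], [0.405, 0.914, -0.008], [-0.085, 0.029, -0.996]]
contact_force: [0.3, -0.3, -1.6]
width: 0.651
grasp_force: 30.0
```

Emit:
send_rows:
  series:
    - [[0,0,0],-1,0]
    - [[0,0,0],-1,0]
    - [[0,0,0],-1,0]
    - [[0,0,0],-1,0]
    - [[0,0,0],-0.2,0]
    - [[0,0,0],0,0]

```text
time_s: 12.55
position: [571.2, 215.3, 305.1]
tcp_rot: [[-0.996, 0.004, 0.089], [0.003, 1.0, -0.008], [-0.089, -0.007, -0.996]]
contact_force: [0.1, 0.3, -1.3]
width: 0.644
grasp_force: 30.0
```

```bash
python3 - <<'E'
from h import *
s=status.get_state();print(s['position'],s['tcp_rot'],s['contact_force'],s['qpos'],s['width'],s['time_s'])
cv2.imwrite("pics/w2.png",cams.grab_frame("wrist")[:,:,::-1])
sc=cams.grab_frame("scene")[:,:,::-1];cv2.imwrite("pics/s2.png",sc)
cv2.imwrite("pics/s2c.png",cv2.resize(sc[60:260,220:400],(720,600) if 0 else (540,600),interpolation=2))
E
```

```text
[571.208 215.325 305.089] [[-0.996  0.004  0.089]
 [ 0.003  1.    -0.008]
 [-0.089 -0.007 -0.996]] [ 0.065  0.322 -1.271] [ 0.358  0.336  1.51  -0.041  1.215 -1.197] 0.64403227771525 12.55
```

View pics/s2c.png

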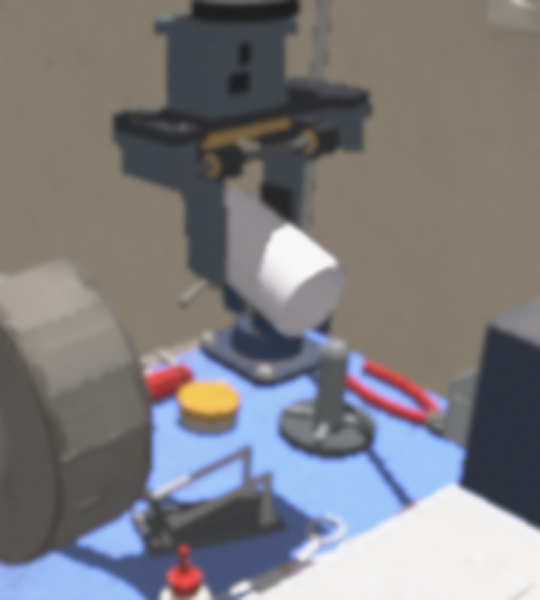

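The scene crop shows the cup held with its mouth toward +x. The mouth centre is at about crop (312,298), which is full-image (324,159).

```bash
python3 - <<'E'
from h import *
s=status.get_state();g=s['position']+60*s['tcp_rot'][:,2];print(g)
cp=cams.camera_params("scene")
for b in(5,10,15,20,25,30,40):
    a=np.array([np.cos(np.radians(b)),0,-np.sin(np.radians(b))]);m=g+78*a
    up=np.array([a[2]*-1,0,a[0]])*-1; up=np.array([np.sin(np.radians(b)),0,np.cos(np.radians(b))])
    print(b,proj(cp,m),"top rim",proj(cp,m+30*up),"low",proj(cp,m-30*up))
# post tip check from both images
cw=cams.camera_params("wrist");z=np.load("w1.npy");T=wristT(dict(position=z[:3],tcp_rot=z[3:].reshape(3,3)))
for st in((529.7,378.4),(526,374)):
    P=np.array([[*st,95],[*st,12]]);print(proj(cw,P,T),proj(cp,P),proj(cams.camera_params("top"),P))
E
```

```text
[576.635 214.882 245.251]
5 [325.507 157.028] top rim [327.785 144.01 ] low [323.323 169.51 ]
10 [324.904 159.841] top rim [328.055 147.528] low [321.894 171.601]
15 [324.113 162.48 ] top rim [328.099 150.975] low [320.318 173.431]
20 [323.143 164.926] top rim [327.917 154.322] low [318.612 174.99 ]
25 [322.007 167.161] top rim [327.515 157.537] low [316.792 176.271]
30 [320.716 169.169] top rim [326.9   160.592] low [314.876 177.271]
40 [317.729 172.458] top rim [325.065 166.129] low [310.818 178.42 ]
[[154.07   81.358]
 [167.895  90.943]] [[331.46  174.372]
 [328.509 200.711]] [[176.859 183.102]
 [182.478 187.019]]
[[152.863  85.632]
 [166.879  94.41 ]] [[329.304 174.293]
 [326.436 200.628]] [[178.464 184.436]
 [183.978 188.265]]
```

```bash
python3 - <<'E'
from h import *
z=np.load("w1.npy");T=wristT(dict(position=z[:3],tcp_rot=z[3:].reshape(3,3)));cw=cams.camera_params("wrist")
def w(uv,h):
    o,d=ray(cw,uv,T);return o+d*(h-o[2])/d[2]
for uv in((115,105),(95,90),(75,35),(85,95),(60,118)):print(uv,w(uv,10),w(uv,60),w(uv,110))
for uv in((182,222),(182,255),(140,220),(172,228)):print("top",uv,onz("top",uv,10),onz("top",uv,110))
im=cv2.imread("pics/w1.png")[0:150,0:220];cv2.imwrite("pics/v.png",cv2.resize(im,(792,540),interpolation=2))
E
```

```text
(115, 105) [441.041 386.626  10.   ] [457.635 375.545  60.   ] [474.228 364.464 110.   ]
(95, 90) [422.065 417.733  10.   ] [440.651 403.384  60.   ] [459.238 389.035 110.   ]
(75, 35) [430.515 499.362  10.   ] [448.214 476.438  60.   ] [465.912 453.514 110.   ]
(85, 95) [404.132 415.94   10.   ] [424.602 401.78   60.   ] [445.072 387.619 110.   ]
(60, 118) [351.458 396.914  10.   ] [377.462 384.752  60.   ] [403.465 372.59  110.   ]
top (182, 222) [428.697 378.967  10.   ] [423.907 360.44  110.   ]
top (182, 255) [335.208 377.864  10.   ] [338.105 359.428 110.   ]
top (140, 220) [435.894 500.225  10.   ] [430.512 471.728 110.   ]
top (172, 228) [411.892 407.511  10.   ] [408.484 386.637 110.   ]
```

View pics/v.png

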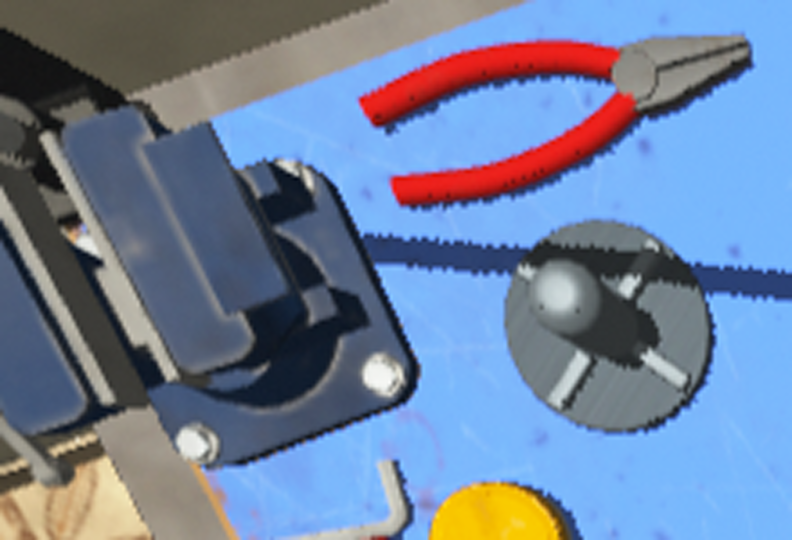

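The vice's upper body reaches to about crop (300,300), roughly x=440 and y>385 at 110 mm high. Working from the robot side would hit it, so I'll approach from the right of the stand with the mouth at about 75° azimuth.

Emit:
send_rows:
  series:
    - [[0,0,0.6],-1,0]
    - [[0,0,0.6],-1,0]
    - [[0,0,0.6],-1,0]
    - [[0,0,0.6],-1,0]
    - [[0,0,0.6],-1,0]
    - [[0,0,0],-1,0]
    - [[0,0,0],-1,0]
    - [[0,0,0],-1,0]
    - [[0,0,0],-1,0]
    - [[0,0,0],-1,0]

```text
time_s: 13.65
position: [576.7, 214.9, 245.1]
tcp_rot: [[-0.537, -0.839, 0.089], [-0.842, 0.539, -0.008], [-0.042, -0.079, -0.996]]
contact_force: [0.2, -0.1, -1.5]
width: 0.649
grasp_force: 30.0
```

Emit:
send_rows:
  series:
    - [[0,0,0],-1,0]
    - [[0,0,0],-1,0]
    - [[0,0,0],-1,0]
    - [[0,0,0],0,0]

```text
time_s: 14.05
position: [576.8, 214.9, 245.2]
tcp_rot: [[-0.269, -0.959, 0.089], [-0.963, 0.27, -0.008], [-0.017, -0.088, -0.996]]
contact_force: [-0.5, -0.5, -1.1]
width: 0.654
grasp_force: 30.0
```

```bash
python3 - <<'E'
from h import *
s=status.get_state();R=s['tcp_rot'];p=s['position'];print(p,R,s['qpos'],s['width'])
S=np.array([529,377.5,0]);d=-R[:,0].copy();d[2]=0;d/=np.linalg.norm(d)
g=S-90*d+[0,0,122];print("dir",d,"TCP goal",g-60*R[:,2],"tool delta",R.T@(g-60*R[:,2]-p))
sc=cams.grab_frame("scene")[:,:,::-1];cv2.imwrite("pics/s3.png",cv2.resize(sc[100:260,220:400],(675,600),interpolation=2))
cp=cams.camera_params("scene");G=p+60*R[:,2]
for b in(0,10,15,20,30):
    c,q=np.cos(np.radians(b)),np.sin(np.radians(b));a=c*d-q*np.array([0,0,1]);u=q*d+c*np.array([0,0,1])
    f=lambda P:(proj(cp,P)-[220,100])*3.75
    print(b,f(G+78*a+30*u),f(G+78*a-30*u),f(G-32*a+24*u))
E
```

```text
[576.767 214.887 245.151] [[-0.269 -0.959  0.089]
 [-0.963  0.27  -0.008]
 [-0.017 -0.088 -0.996]] [ 0.354  0.383  1.593 -0.043  1.084 -2.495] 0.6539662647015251
dir [0.27  0.963 0.   ] TCP goal [499.375 291.293 181.757] tool delta [-51.652 100.421  55.622]
0 [420.724 188.69 ] [411.158 276.227] [255.071 224.126]
10 [424.194 208.703] [400.244 296.2  ] [262.71 214.94]
15 [424.548 219.099] [393.736 305.68 ] [267.011 210.763]
20 [423.992 229.652] [386.587 314.742] [271.587 206.908]
30 [420.215 250.93 ] [370.568 331.39 ] [281.413 200.296]
```

View pics/s3.png

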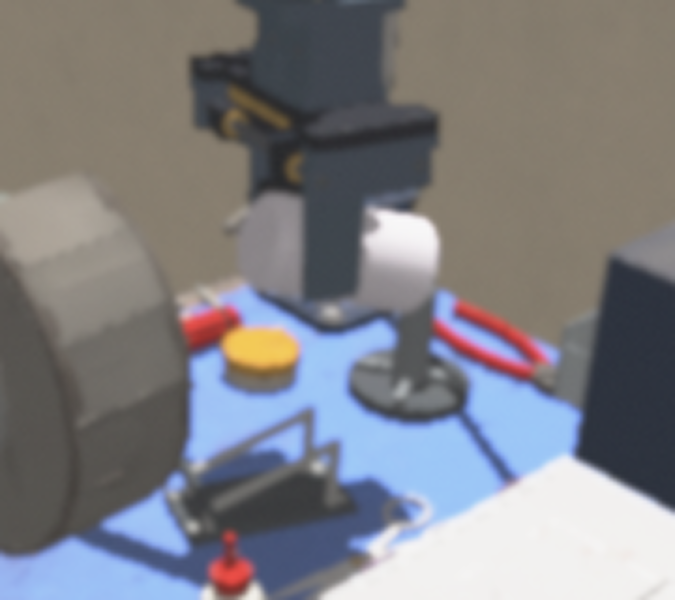

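The scene view shows the cup about 20° below level with its mouth toward the post. I'll move to the pre-contact position.

Emit:
send_rows:
  series:
    - [[-0.43,0.84,0],0,0]
    - [[-0.43,0.84,0],0,0]
    - [[-0.43,0.84,0],0,0]
    - [[-0.43,0.84,0],0,0]
    - [[-0.43,0.84,0],0,0]
    - [[-0.43,0.84,0],0,0]
    - [[0,0,0.9],0,0]
    - [[0,0,0.95],0,0]
    - [[0,0,0.95],0,0]
    - [[0,0,0],0,0]

```text
time_s: 15.1
position: [497.7, 290.6, 178.9]
tcp_rot: [[-0.271, -0.959, 0.085], [-0.963, 0.271, -0.01], [-0.013, -0.084, -0.996]]
contact_force: [-1.2, -0.5, -1.4]
width: 0.653
grasp_force: 30.0
```

```bash
python3 - <<'E'
from h import *
s=status.get_state();R=s['tcp_rot'];p=s['position'];print(p,R,s['contact_force'],s['qpos'])
d=np.array([.27,.963,0]);print("grasp",p+60*R[:,2])
# arc of hand about lip (in heading, up), steps of 5 deg, in tool units
L=np.hypot(78,27);al=np.radians(np.arange(39,110,5));P=np.c_[-np.cos(al),np.sin(al)]*L
for k,q in zip(np.arange(39,110,5)[1:],np.diff(P,axis=0)):print(k,q,(R.T@(q[0]*d+[0,0,q[1]]))/20)
E
```

```text
[497.668 290.566 178.883] [[-0.271 -0.959  0.085]
 [-0.963  0.271 -0.01 ]
 [-0.013 -0.084 -0.996]] [-1.232 -0.508 -1.378] [ 0.532  0.391  1.767 -0.065  0.917 -2.297]
grasp [502.745 289.937 119.102]
44 [4.771 5.393] [-0.242 -0.022 -0.266]
49 [5.223 4.957] [-0.264 -0.02  -0.244]
54 [5.635 4.483] [-0.285 -0.018 -0.22 ]
59 [6.005 3.974] [-0.303 -0.016 -0.194]
64 [6.328 3.436] [-0.319 -0.014 -0.167]
69 [6.604 2.871] [-0.332 -0.012 -0.139]
74 [6.829 2.285] [-0.343 -0.009 -0.109]
79 [7.002 1.681] [-0.351 -0.006 -0.079]
84 [7.122 1.064] [-0.357 -0.004 -0.048]
89 [7.187 0.44 ] [-0.36  -0.001 -0.017]
94 [ 7.198 -0.188] [-0.36   0.001  0.014]
99 [ 7.154 -0.815] [-0.357  0.004  0.045]
104 [ 7.056 -1.436] [-0.352  0.007  0.076]
109 [ 6.904 -2.045] [-0.344  0.009  0.106]
```

Emit:
send_rows:
  series:
    - [[-0.3,0,0],0,0]
    - [[-0.2,0,0],0,0]
    - [[-0.2,0,0],0,0]

```text
time_s: 15.4
position: [503.0, 304.3, 182.7]
tcp_rot: [[-0.268, -0.959, 0.09], [-0.963, 0.268, -0.01], [-0.015, -0.09, -0.996]]
contact_force: [-1.1, -8.4, 2.2]
width: 0.651
grasp_force: 30.0
```

Emit:
send_rows:
  series:
    - [[-0.24,-0.02,-0.27],0,0]
    - [[-0.26,-0.02,-0.24],0,0]
    - [[-0.28,-0.02,-0.22],0,0]

```text
time_s: 15.7
position: [506.5, 319.0, 196.7]
tcp_rot: [[-0.268, -0.959, 0.088], [-0.963, 0.269, -0.01], [-0.014, -0.088, -0.996]]
contact_force: [-0.0, -4.5, -2.6]
width: 0.637
grasp_force: 30.0
```

Force stays at about 5 N while the hand keeps advancing, so the cup is pivoting. I'll continue along the arc.

Emit:
send_rows:
  series:
    - [[-0.3,-0.02,-0.19],0,0]
    - [[-0.32,-0.01,-0.17],0,0]
    - [[-0.33,-0.01,-0.14],0,0]
    - [[-0.34,-0.01,-0.11],0,0]

```text
time_s: 16.1
position: [512.8, 343.5, 209.1]
tcp_rot: [[-0.268, -0.959, 0.087], [-0.963, 0.268, -0.011], [-0.013, -0.087, -0.996]]
contact_force: [-1.9, -7.0, -1.2]
width: 0.641
grasp_force: 30.0
```

Emit:
send_rows:
  series:
    - [[-0.35,-0.01,-0.08],0,0]
    - [[-0.36,0,-0.05],0,0]
    - [[-0.36,0,-0.02],0,0]

```text
time_s: 16.4
position: [518.3, 364.2, 212.8]
tcp_rot: [[-0.268, -0.959, 0.087], [-0.963, 0.269, -0.011], [-0.013, -0.087, -0.996]]
contact_force: [-3.0, -5.4, 1.5]
width: 0.637
grasp_force: 30.0
```

```bash
python3 - <<'E'
from h import *
s=status.get_state();R=s['tcp_rot'];p=s['position'];print(p,p+60*R[:,2],s['contact_force'],s['wrist_torque'])
sc=cams.grab_frame("scene")[:,:,::-1];cv2.imwrite("pics/s4.png",sc)
S=np.array([529,377.5,0]);d=np.array([.27,.963,0]);g=p+60*R[:,2]
print("along heading from axis",(g-S)@d,"lateral",(g-S)@np.array([.963,-.27,0]))
E
```

```text
[518.33  364.224 212.822] [523.544 363.581 153.052] [-3.011 -5.433  1.485] [-1.286  0.663 -0.063]
along heading from axis -14.876718649959269 lateral -1.4961390520918896
```

Emit:
send_rows:
  series:
    - [[-0.36,0,0.01],0,0]
    - [[-0.36,0,0.04],0,0]
    - [[-0.35,0,0.08],0,0]
    - [[-0.35,0,0.1],0,0]

```text
time_s: 16.85
position: [526.3, 391.9, 208.8]
tcp_rot: [[-0.269, -0.959, 0.087], [-0.963, 0.269, -0.01], [-0.014, -0.086, -0.996]]
contact_force: [-3.4, -5.6, 1.3]
width: 0.635
grasp_force: 30.0
```

```bash
python3 - <<'E'
from h import *
s=status.get_state();R=s['tcp_rot'];p=s['position'];print(p,p+60*R[:,2],s['contact_force'],s['wrist_torque'])
sc=cams.grab_frame("scene")[:,:,::-1]
S=np.array([529,377.5,0]);d=np.array([.27,.963,0]);g=p+60*R[:,2]
print("along",(g-S)@d,"lat",(g-S)@np.array([.963,-.27,0]))
a=cv2.resize(sc[120:220,280:380],(400,400),interpolation=2)
w=cams.grab_frame("wrist")[:,:,::-1];cv2.imwrite("pics/c5.png",np.hstack([a,cv2.resize(w[0:384,100:484],(400,400))]))
E
```

```text
[526.255 391.899 208.841] [531.47  391.323 149.071] [-3.355 -5.567  1.345] [-1.144  0.793 -0.133]
along 13.978710197528951 lat -1.3538373319528847
```

View pics/c5.png

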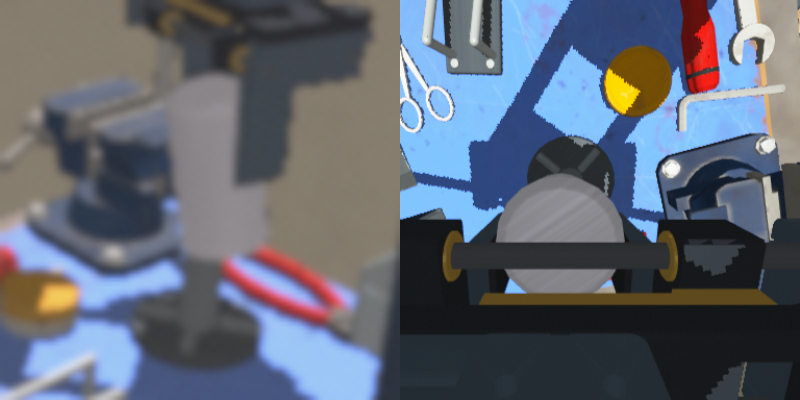

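The picture shows the cup nearly upright on the post, with about 5° of sideways lean left from the tool tilt. I'll back off to the centre, lift clear, yaw back so the lean falls in the pivoting plane, and push that out on the post too.

Emit:
send_rows:
  series:
    - [[0.7,-0.07,0],0,0]
    - [[0,-0.08,-1],0,0]
    - [[0,-0.08,-1],0,0]
    - [[0,0,0],1,0]
    - [[0,0,0],1,0]
    - [[0,0,0],1,0]
    - [[0,0,0],1,0]
    - [[0,0,0],1,0]
    - [[0,0,0],1,0]
    - [[0,0,0],1,0]

```text
time_s: 17.95
position: [525.0, 377.8, 249.3]
tcp_rot: [[-0.826, -0.557, 0.093], [-0.559, 0.829, -0.004], [-0.074, -0.055, -0.996]]
contact_force: [-0.3, -0.0, -1.2]
width: 0.636
grasp_force: 30.0
```

Emit:
send_rows:
  series:
    - [[0,0,0],1,0]
    - [[0,0,0],1,0]
    - [[0,0,0],1,0]
    - [[0,0,0],1,0]
    - [[0,0,0],1,0]
    - [[0,0,0],1,0]
    - [[0,0,0],0,0]

```text
time_s: 18.65
position: [524.9, 377.8, 249.2]
tcp_rot: [[-0.996, 0.002, 0.092], [0.002, 1.0, -0.005], [-0.092, -0.005, -0.996]]
contact_force: [0.0, 0.8, -0.5]
width: 0.638
grasp_force: 30.0
```

```bash
cat > st.py <<'E'
from h import *
s=status.get_state();R=s['tcp_rot'];p=s['position'];g=p+60*R[:,2]
print(p,R,"g",g,"F",s['contact_force'],"M",s['wrist_torque'],s['width'],s['time_s'],s['qpos'])
print("to centre tool units",R.T@(np.array([529,377.5,g[2]])-g)/20,"down 20",R.T@[0,0,-1])
E
python3 st.py
```

```text
[524.862 377.764 249.227] [[-0.996  0.002  0.092]
 [ 0.002  1.    -0.005]
 [-0.092 -0.005 -0.996]] g [530.388 377.47  189.483] F [ 0.001  0.757 -0.549] M [ 0.072 -0.082  0.038] 0.6375046774715902 18.65 [ 0.629  0.432  1.504 -0.064  1.135 -0.914]
to centre tool units [ 0.069  0.001 -0.006] down 20 [0.092 0.005 0.996]
```

Emit:
send_rows:
  series:
    - [[0.4,0,0],0,0]
    - [[0.09,0,1],0,0]
    - [[0.09,0,1],0,0]
    - [[0.05,0,0.5],0,0]
    - [[0,0,0],0,0]

```text
time_s: 19.15
position: [515.3, 376.9, 196.0]
tcp_rot: [[-0.996, 0.001, 0.087], [0.0, 1.0, -0.009], [-0.087, -0.009, -0.996]]
contact_force: [-1.0, 0.4, -1.8]
width: 0.64
grasp_force: 30.0
```

Emit:
send_rows:
  series:
    - [[-0.4,0,0.04],0,0]
    - [[-0.3,0,0.03],0,0]
    - [[-0.2,0,0.02],0,0]
    - [[-0.1,0,0.01],0,0]
    - [[0,0,0],0,0]

```text
time_s: 19.65
position: [535.4, 377.8, 197.6]
tcp_rot: [[-0.996, 0.003, 0.086], [0.003, 1.0, -0.007], [-0.086, -0.006, -0.996]]
contact_force: [-4.7, 1.3, 1.1]
width: 0.64
grasp_force: 30.0
```

```bash
python3 st.py
```

```text
[535.444 377.79  197.644] [[-0.996  0.003  0.086]
 [ 0.003  1.    -0.007]
 [-0.086 -0.006 -0.996]] g [540.611 377.398 137.868] F [-4.654  1.283  1.076] M [0.531 1.091 0.018] 0.6403317377253438 19.65 [ 0.619  0.487  1.549 -0.064  1.041 -0.919]
to centre tool units [ 0.578  0.003 -0.05 ] down 20 [0.086 0.006 0.996]
```

Emit:
send_rows:
  series:
    - [[0.58,0,-0.05],0,0]
    - [[0.08,0,0.8],0,0]
    - [[0.06,0,0.6],0,0]
    - [[0.01,0,0.15],0,0]
    - [[0,0,0],0,0]

```text
time_s: 20.15
position: [524.4, 376.9, 165.4]
tcp_rot: [[-0.996, 0.002, 0.089], [0.001, 1.0, -0.009], [-0.089, -0.008, -0.996]]
contact_force: [-0.1, 0.1, -0.7]
width: 0.637
grasp_force: 30.0
```

Emit:
send_rows:
  series:
    - [[0.01,0,0.1],0,0]
    - [[0.01,0,0.1],0,0]
    - [[0,0,0],0,0]

```text
time_s: 20.45
position: [524.5, 377.1, 162.1]
tcp_rot: [[-0.996, 0.002, 0.09], [0.001, 1.0, -0.008], [-0.09, -0.008, -0.996]]
contact_force: [0.3, -0.4, -1.6]
width: 0.641
grasp_force: 30.0
```

```bash
python3 st.py
```

```text
[524.482 377.055 162.06 ] [[-0.996  0.002  0.09 ]
 [ 0.001  1.    -0.008]
 [-0.09  -0.008 -0.996]] g [529.855 376.594 102.303] F [ 0.34  -0.432 -1.623] M [ 0.094 -0.091 -0.008] 0.6406245324195815 20.45 [ 0.629  0.505  1.617 -0.072  0.953 -0.9  ]
to centre tool units [ 0.043  0.045 -0.004] down 20 [0.09  0.008 0.996]
```

Emit:
send_rows:
  series:
    - [[0.01,0,0.1],0,0]
    - [[0.01,0,0.1],0,0]
    - [[0,0,0],0,0]

```text
time_s: 20.75
position: [524.2, 376.9, 157.7]
tcp_rot: [[-0.996, 0.002, 0.089], [0.001, 1.0, -0.008], [-0.089, -0.008, -0.996]]
contact_force: [-0.4, 0.2, -1.8]
width: 0.641
grasp_force: 30.0
```

Emit:
send_rows:
  series:
    - [[0.01,0,0.08],0,0]
    - [[0,0,0],0,0]

```text
time_s: 20.95
position: [524.4, 377.1, 156.9]
tcp_rot: [[-0.996, 0.002, 0.09], [0.001, 1.0, -0.008], [-0.09, -0.007, -0.996]]
contact_force: [-0.4, -0.2, 1.4]
width: 0.639
grasp_force: 30.0
```

Emit:
send_rows:
  series:
    - [[0,0,0.05],0,0]
    - [[0,0,0],0,0]

```text
time_s: 21.15
position: [524.5, 377.0, 156.7]
tcp_rot: [[-0.996, 0.002, 0.09], [0.001, 1.0, -0.007], [-0.09, -0.007, -0.996]]
contact_force: [-1.7, -1.1, 6.6]
width: 0.635
grasp_force: 30.0
```

Emit:
send_rows:
  series:
    - [[0,0,0.05],0,0]
    - [[0,0,0],0,0]

```text
time_s: 21.35
position: [524.6, 377.0, 156.5]
tcp_rot: [[-0.996, 0.002, 0.09], [0.002, 1.0, -0.007], [-0.091, -0.007, -0.996]]
contact_force: [-2.1, -1.9, 10.7]
width: 0.64
grasp_force: 30.0
```

Emit:
send_rows:
  series:
    - [[0,0,0.05],0,0]
    - [[0,0,0],0,0]

```text
time_s: 21.55
position: [524.9, 377.1, 156.3]
tcp_rot: [[-0.996, 0.002, 0.092], [0.001, 1.0, -0.007], [-0.092, -0.007, -0.996]]
contact_force: [-3.5, -2.5, 14.1]
width: 0.637
grasp_force: 30.0
```

```bash
python3 st.py
```

```text
[524.905 377.096 156.282] [[-0.996  0.002  0.092]
 [ 0.001  1.    -0.007]
 [-0.092 -0.007 -0.996]] g [530.397 376.689  96.535] F [-3.521 -2.454 14.058] M [-0.612  0.737 -0.058] 0.6370319883049174 21.55 [ 0.629  0.511  1.624 -0.074  0.938 -0.899]
to centre tool units [ 0.07   0.04  -0.007] down 20 [0.092 0.007 0.996]
```

Emit:
send_rows:
  series:
    - [[0,0,0.05],0,0]
    - [[0,0,0.05],0,0]
    - [[0,0,0],0,0]

```text
time_s: 21.85
position: [526.4, 377.2, 155.5]
tcp_rot: [[-0.995, 0.001, 0.095], [0.001, 1.0, -0.006], [-0.095, -0.006, -0.995]]
contact_force: [-0.5, -3.4, 16.4]
width: 0.64
grasp_force: 30.0
```

```bash
cat >> st.py <<'E'
F=s['contact_force']/1;M=s['wrist_torque']*1000;rz=20-p[2]
rx=(rz*F[0]-M[1])/F[2];ry=(M[0]+rz*F[1])/F[2];print("contact xy rel stand",p[0]+rx-529,p[1]+ry-377.5)
E
python3 st.py
```

```text
[526.351 377.174 155.526] [[-0.995  0.001  0.095]
 [ 0.001  1.    -0.006]
 [-0.095 -0.006 -0.995]] g [532.062 376.817  95.799] F [-0.475 -3.401 16.423] M [-0.965  0.332  0.006] 0.6403660519095294 21.85 [ 0.628  0.512  1.624 -0.076  0.934 -0.899]
to centre tool units [ 0.152  0.034 -0.015] down 20 [0.095 0.006 0.995]
contact xy rel stand -18.927475169288584 -31.022767092523964
```

Emit:
send_rows:
  series:
    - [[0.02,0,0.08],0,0]
    - [[0.02,0,0.08],0,0]
    - [[0,0,0],0,0]

```text
time_s: 22.15
position: [527.8, 377.4, 154.2]
tcp_rot: [[-0.995, 0.0, 0.101], [-0.0, 1.0, -0.004], [-0.101, -0.004, -0.995]]
contact_force: [1.5, -5.0, 22.3]
width: 0.637
grasp_force: 30.0
```

```bash
python3 st.py
```

```text
[527.819 377.392 154.244] [[-0.995  0.     0.101]
 [-0.     1.    -0.004]
 [-0.101 -0.004 -0.995]] g [533.875 377.126  94.551] F [ 1.532 -5.043 22.323] M [-1.394 -0.221  0.124] 0.6370082103992807 22.15 [ 0.628  0.513  1.626 -0.079  0.925 -0.898]
to centre tool units [ 0.242  0.019 -0.025] down 20 [0.101 0.004 0.995]
contact xy rel stand -0.48655077242869993 -32.213549269051555
```

Contact is now balanced in x and bears on the -y side only, so the rim is essentially flat. I'll relieve the load and release slowly.

Emit:
send_rows:
  series:
    - [[0,0,-0.05],0,0]
    - [[0,0,0],0,0]

```text
time_s: 22.35
position: [527.7, 377.3, 154.4]
tcp_rot: [[-0.995, 0.0, 0.1], [-0.0, 1.0, -0.005], [-0.1, -0.005, -0.995]]
contact_force: [2.0, -4.2, 18.4]
width: 0.642
grasp_force: 30.0
```

```bash
python3 st.py
```

```text
[527.701 377.347 154.392] [[-0.995  0.     0.1  ]
 [-0.     1.    -0.005]
 [-0.1   -0.005 -0.995]] g [533.729 377.073  94.696] F [ 2.003 -4.175 18.353] M [-1.169 -0.531  0.124] 0.6423914250323864 22.35 [ 0.628  0.513  1.626 -0.079  0.926 -0.898]
to centre tool units [ 0.235  0.021 -0.024] down 20 [0.1   0.005 0.995]
contact xy rel stand 12.965344723036992 -33.26803144919484
```

Emit:
send_rows:
  series:
    - [[0,0,-0.08],0,0]
    - [[0,0,-0.08],0,0]
    - [[0,0,0],0,0]

```text
time_s: 22.65
position: [525.6, 377.8, 154.4]
tcp_rot: [[-0.996, 0.002, 0.095], [0.001, 1.0, -0.005], [-0.095, -0.004, -0.995]]
contact_force: [2.4, -0.3, 8.3]
width: 0.642
grasp_force: 30.0
```

Emit:
send_rows:
  series:
    - [[0,0,0],0,65]
    - [[0,0,0],0,66]
    - [[0,0,0],0,67]
    - [[0,0,0],0,69]
    - [[0,0,0],0,72]
    - [[0,0,0],0,78]
    - [[0,0,0],0,85]
    - [[0,0,0],0,92]
    - [[0,0,0],0,100]
    - [[0,0,0],0,100]

```text
time_s: 23.65
position: [523.9, 377.0, 152.4]
tcp_rot: [[-0.996, 0.002, 0.089], [0.001, 1.0, -0.008], [-0.089, -0.008, -0.996]]
contact_force: [1.1, 0.2, 0.1]
width: 0.997
grasp_force: 0.0
```

```bash
python3 st.py
```

```text
[523.871 376.982 152.357] [[-0.996  0.002  0.089]
 [ 0.001  1.    -0.008]
 [-0.089 -0.008 -0.996]] g [529.24  376.519  92.599] F [1.052 0.225 0.129] M [ 0.124 -0.067  0.013] 0.9970645503218895 23.65 [ 0.629  0.514  1.629 -0.073  0.932 -0.898]
to centre tool units [ 0.012  0.049 -0.001] down 20 [0.089 0.008 0.996]
contact xy rel stand -567.6295278873642 726.3080634640751
```

Emit:
send_rows:
  series:
    - [[0,0,-0.5],0,100]
    - [[0,0,-1],0,100]
    - [[0,0,-1],0,100]
    - [[0,0,-1],0,100]
    - [[0,0,-1],0,100]
    - [[0,0,-1],0,100]
    - [[0,0,-1],0,100]
    - [[0,0,-1],0,100]
    - [[0,0,-1],0,100]
    - [[0,0,0],0,100]

```text
time_s: 24.65
position: [509.3, 378.9, 325.8]
tcp_rot: [[-0.995, 0.002, 0.095], [0.002, 1.0, -0.003], [-0.095, -0.003, -0.995]]
contact_force: [-0.5, 0.2, 0.1]
width: 0.999
grasp_force: 0.0
```

```bash
python3 st.py; python3 - <<'E'
from h import *
im=cams.grab_frame("scene")[:,:,::-1].copy();cv2.imwrite("pics/s6.png",im);b=cv2.imread("pics/scene0.png")
cp=cams.camera_params("scene")
hsv=cv2.cvtColor(im,cv2.COLOR_BGR2HSV);d=(np.abs(im.astype(int)-b).max(2)>25)
m=np.zeros((384,512),np.uint8);m[145:215,300:365]=(d&(hsv[...,1]<110)&(hsv[...,2]>95))[145:215,300:365]
m=cv2.morphologyEx(m,cv2.MORPH_OPEN,np.ones((3,3)))
n,l,st,c=cv2.connectedComponentsWithStats(m);k=1+np.argmax(st[1:,4]);print(st[k]);M=l==k
def f(p,fix=None):
    a=np.array([p[3]/100,p[4]/100,-1]);a/=np.linalg.norm(a);mo=np.array(p[:3]);h=hullmask(proj(cp,cup_pts(mo-110*a,a+[1e-6,0,0])));return 1-(h&M).sum()/(h|M).sum()
print("upright seated",f([529,377.5,20,0,0]))
x0=np.array([529,377.5,20,0,0.]);
r=minimize(f,x0,method="Nelder-Mead",options=dict(initial_simplex=np.vstack([x0]+[x0+8*e for e in np.eye(5)]),maxiter=600));print(r.x,r.fun)
E
```

```text
[509.284 378.945 325.751] [[-0.995  0.002  0.095]
 [ 0.002  1.    -0.003]
 [-0.095 -0.003 -0.995]] g [515.005 378.749 266.025] F [-0.532  0.184  0.062] M [ 0.067 -0.085 -0.002] 0.9989999637840146 24.65 [ 0.646  0.368  1.41  -0.062  1.289 -0.908]
to centre tool units [-0.697 -0.061  0.067] down 20 [0.095 0.003 0.995]
contact xy rel stand 3999.2060800466124 175.71949054918628
[318 158  26  45 791]
upright seated 0.249757986447241
[524.14  381.967  20.787  -0.76    0.94 ] 0.21157684630738527
```

```bash
python3 -c "
from rig import robot
print(robot.hand_in())"
```

```text
the job is handed in; nothing more can be done
None
```

The cup is mouth down over the post with its rim on the ribs, released, and the job is handed in at about 25 s; a rough silhouette fit after release puts it upright at rib height, and the tin, pliers, scissors and clipper were never touched. One early 68 N wrist-force reading came as the empty arm neared its reach limit, with no contact confirmed.

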